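Put the storage containers back into their stands

ROBOT

A 6-joint arm with a two-finger parallel gripper is mounted at the origin on a cart in front of the work surface, level with it; the furniture and walls round the work are solid. World frame = base frame: x ahead of the robot, y to its left, z up, the work surface at z = 0. Lengths are in m, angles in rad, forces in N, time in s.
With the tool pointing down it reaches from about 0.375 to 0.9 m from the base axis. Payload 3.1 kg.
Tool frame: the origin (TCP) lies between the finger pads; the fingertips stand 14 mm ahead of it and the grasp point (between the pads) lies 5 mm behind it (robot.finger_overhang is the distance from the TCP to the fingertips, in m); z points along the fingers, y is the line along which they close (so a half turn about z gives the same grasp; the last joint's range is limited). The gripper opens to 87 mm and grips with 3 to 60 N. Pads are 19 mm wide; open, the fingers measure 117 mm over their backs; the gripper's body (75 mm by 190 mm) begins 51 mm behind the grasp point.
Start: joints at [-1.514, 0.527, 1.433, -0, 1.181, -0.178], TCP at [0.145, -0.608, 0.237] pointing down, gripper open.
Joint ranges: [-3.08, 3.08], [-0.75, 2.2], [0.22, 2.44], [-1.43, 4.57], [0, 2.65], [-2.85, 2.85]. Speed limits (rad/s): [2.79, 2.79, 3.14, 3.14, 3.14, 3.14].

INTERFACE

Orientations are given as a unit quaternion [x, y, z, w].
In Python, from rig import monitor, cams, workorder, robot gives the robot as it stands.
- The arm moves only by the tool send_rows, never from a script. Its argument "moves" is one flat list of numbers, 7 for each row, row after row: the opening, from 0 (shut) to 1 (fully open), then the shift along the world's x, y, z in cm, then the turn, a rotation vector about the world's x, y, z in rad. A call has 1 to 5 rows; each row is the pose to reach, as a shift and turn from the pose commanded when the call began; what a row does not reach only later rows make up. A row lasts 1/12 s, in which the tool goes at most 41.7 mm and 7.16 degrees, less where a joint would pass 70% of its speed; a pose out of reach is approached as far as the arm can. A call with a gripper value outside its range is refused whole. The fingers move at their own pace and stop on an object; "grip_force" is the grip in N (left out, the last holds). Time passes only in rows, so rows that repeat a pose let the fingers close. It gives the time, the measured TCP pose, the force, the opening and the grip force at its end, in the units of the state.
- monitor.get_obs(): the state, without advancing time (a new reading comes with each control period).
- cams.camera(name): name is "scene" or "top"; returns a dict with "pixels" (400x640x3 uint8, blue, green, red), "range_z" (400x640 float32, m along the optical axis (not along the pixel's ray), 0 where there is no reading), "fovy" (degrees; the focal length in pixels is half the picture's height over the tangent of half this angle, whatever the lens; pixels are square), "cx", "cy" (the principal point, pixels), "rvec" (rotation vector, rad) and "tvec" (3), from world to camera coordinates, as OpenCV has them. Camera axes: x right, y down, z forward; pixel columns grow to the right and rows downward; lengths in m; the calibration is good to about 2 mm. A picture is of the moment at which its call begins.
- workorder.hand_in(): hands the job in; it is judged then, once.
The state is a dict: "time": time; "q": joint angles; "joint_velocities": joint speeds; "joint_torque": joint torques, N m; "position": TCP position; "tool_rot": TCP orientation; "ft_force": force on the tool from outside, world axes, zero at the start; "moment": the same for the moment, N m; "grip_width": finger opening in m; "grip_force": force on a finger pad.
Only numpy, scipy, OpenCV 4.12 (cv2) and the standard library are available. Lean on these libraries where they do the work, as an engineer would, in place of code of your own. Each camera call takes 0.05 s, during which the arm holds its last target. There are 200 camera calls.

TASK

Put the four containers on the chopping board away: set each one upright, right down in the wooden stand on the worktop whose recess has its shape and size (slim spice jar in the small round one, wide jar in the large round one, square tin in the square one, oblong tin in the oblong one). Keep the containers upright all the way, and leave the candle and the mug where they are.

Things in the scene. Friction and masses are not known exactly. Their poses are not given: they have to be found in the camera images.
- spice_jar_mid (a point): Spice jar: tall slim round glass jar with a dark cap that is pale on top, 41 mm diameter, 105 mm high, loose. Point: its centre, half-way up; z is its own upward axis. Starts upright on the chopping board, whose top is 24 mm above the worktop (z = 0.024).
- jar_mid (a point): Storage jar: wide round glass jar with a dark lid, 65 mm diameter, 86 mm high, loose. Point: its centre, half-way up; z is its own upward axis. Starts upright on the chopping board (top at z = 0.024).
- square_tin_mid (a point): Square tin: white ceramic box with a steel lid, 50 x 50 mm, 76 mm high, loose. Point: its centre, half-way up; x and y along its sides, z up. Starts upright on the chopping board (top at z = 0.024).
- oblong_tin_mid (a point): Oblong tin: white ceramic box with a steel lid, 70 mm long (own x) x 36 mm wide (own y), 70 mm high, loose. Point: its centre, half-way up; z up. Starts upright on the chopping board (top at z = 0.024).
- stand_small_round: Small round stand of light wood, 67 mm diameter, with a round recess of 57 mm for the spice jar. It is fixed, 20 mm high, and stands on the worktop; its recess is 14 mm deep (its floor is 6 mm above the underside). Origin: centre of the underside, z up.
- stand_large_round: Large round stand of light wood, 91 mm diameter, with a round recess of 81 mm for the storage jar. It is fixed, 20 mm high, and stands on the worktop; its recess is 14 mm deep (its floor is 6 mm above the underside). Origin: centre of the underside, z up.
- stand_square: Square stand of light wood, 76 x 76 mm, with a square recess of 66 x 66 mm for the square tin. It is fixed, 20 mm high, and stands on the worktop; its recess is 14 mm deep (its floor is 6 mm above the underside). Origin: centre of the underside, z up, x and y along its sides.
- stand_oblong: Oblong stand of light wood, 96 mm (own x) x 62 mm (own y), with a recess of 86 x 52 mm for the oblong tin. It is fixed, 20 mm high, and stands on the worktop; its recess is 14 mm deep (its floor is 6 mm above the underside). Origin: centre of the underside, z up.
- candle: Bystander: small candle in a metal cup, 38 mm diameter, 15 mm high, loose, on the chopping board in the middle of the four containers. Origin: centre of its underside.
- mug: Bystander: purple mug, 80 mm diameter, 89 mm high, loose, on the worktop behind, beside the coffee machine. Origin: centre of its underside. (Solid things to keep clear of: a coffee machine 0.38 m high behind the stands, from x = 0.66 on, y = -0.12 to 0.03, its 28 mm high foot 2 cm nearer still; a microwave oven over the range, underside at z = 0.47, from x = 0.57 on, y below -0.37.)

How it is judged:
By the outcome, as a careful person would: the job done as asked, in the order asked, and still so for the second after the job is handed in, with the robot touching nothing.
It also fails if it takes over 83 s, if anything falls off the work surface, if the arm or the gripper's body presses on something with over 40 N, if the wrist force passes 120 N, or if a joint passes its speed limit or range.

## Working session

There is one attempt and no reset: what is moved stays moved. The work goes in short steps, Python scripts to look and compute and a tool call to move; the robot and the scene stay as the last step left them, time stands still between calls to the robot, and variables do not carry over. Pictures are saved under pics/ and viewed, at most 14 in all, crops included, and the job is handed in when it is done.

Besides the shell and the picture viewer there is one more tool, called as name(argument=value, ...) on one line, values as JSON. send_rows: Moves the arm, as the interface text tells. Its arguments: {"type":"object","properties":{"moves":{"type":"array","items":{"type":"number"}},"grip_force":{"type":"number"}},"required":["moves"]}

```bash
mkdir -p pics; ls; cat > h.py <<'E'
import numpy as np, cv2
from rig import monitor, cams, workorder, robot
def snap(n):
    c=cams.camera(n); return c
def pts(c):
    h,w=c['range_z'].shape; f=h/2/np.tan(np.radians(c['fovy'])/2)
    v,u=np.mgrid[:h,:w]; z=c['range_z']
    P=np.stack([(u-c['cx'])/f*z,(v-c['cy'])/f*z,z],-1)
    R=cv2.Rodrigues(np.array(c['rvec'],float))[0]
    return (P-np.array(c['tvec']).ravel())@R
E
python3 - <<'E'
from h import *
o=monitor.get_obs();print({k:np.round(v,3) for k,v in o.items()})
for n in('scene','top'):
    c=snap(n);cv2.imwrite(f'pics/{n}0.png',c['pixels']);np.savez(f'{n}0.npz',pix=c['pixels'],P=pts(c),r=c['range_z'])
    R=cv2.Rodrigues(np.array(c['rvec'],float))[0];print(n,c['fovy'],c['cx'],c['cy'],-R.T@np.array(c['tvec']).ravel(),R[2])
E
```

```text
pics
{'time': np.float64(0.0), 'q': array([-1.514,  0.528,  1.434,  0.   ,  1.181, -0.178]), 'joint_velocities': array([0.001, 0.002, 0.001, 0.001, 0.   , 0.   ]), 'joint_torque': array([ 1.0000e-03, -4.4004e+01, -1.7659e+01,  6.3000e-02,  5.8000e-02,
       -0.0000e+00]), 'position': array([ 0.145, -0.607,  0.236]), 'tool_rot': array([ 0.993,  0.117,  0.   , -0.001]), 'ft_force': array([ 0.394, -0.001,  0.516]), 'moment': array([-0.021,  0.009,  0.001]), 'grip_force': np.float64(0.0), 'grip_width': np.float64(0.087)}
scene 46.740037917492465 320.2084357843254 198.39202487334535 [ 0.13866648 -0.67136467  0.80761555] [ 0.44368809  0.49815461 -0.74497172]
top 44.470869139739705 318.8693946527163 187.72805239568035 [ 0.46853135 -0.15421671  1.08526901] [ 0.09444258 -0.02308283 -0.99526267]
```

View pics/scene0.png

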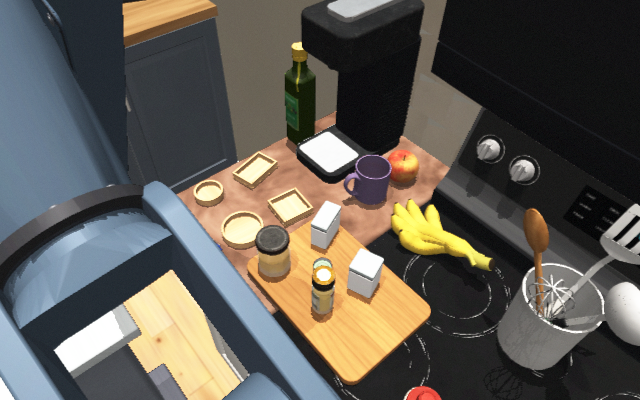

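View pics/top0.png

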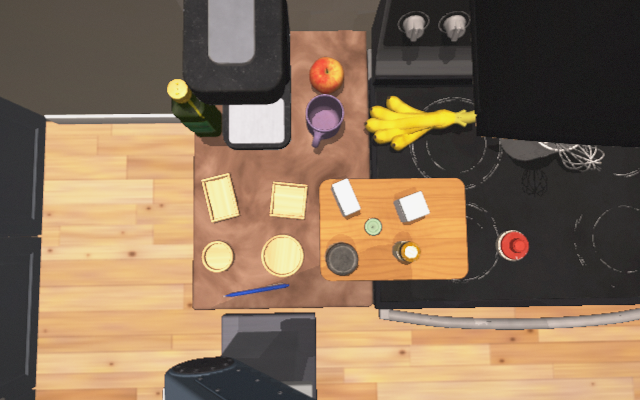

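The top view shows the oblong tin at (346,197), square tin (413,207), wide jar (342,259), spice jar (408,251) and candle (373,227). The stands are oblong (220,197), square (289,200), small round (217,257) and large round (282,256). I'll measure all of these with the depth data.

```bash
cat > m.py <<'E'
from h import *
def near(P,px,ht,zt,rad=18,tol=.006):
    u,v=px; S=P[max(v-rad,0):v+rad,u-rad:u+rad].reshape(-1,3)
    return S[abs(S[:,2]-zt)<tol]
def rect(S):
    r=cv2.minAreaRect((S[:,:2]*1000).astype(np.float32)); b=cv2.boxPoints(r)
    e=[b[1]-b[0],b[2]-b[1]]; e.sort(key=np.linalg.norm)
    l=e[1]; a=np.degrees(np.arctan2(l[1],l[0]))%180
    return np.round(r[0],1),np.round([np.linalg.norm(x) for x in e],1),round(float(a),1)
E
python3 - <<'E'
from m import *
P=np.load('top0.npz')['P']
for n,px,z,rad in[('spice',(408,251),.129,22),('jar',(342,259),.110,25),('sq',(413,207),.1,22),('obl',(346,197),.094,24),('candle',(373,227),.037,12),
 ('s_small',(217,257),.02,22),('s_large',(282,256),.02,27),('s_sq',(289,200),.02,25),('s_obl',(220,197),.02,29),('board',(390,240),.024,60)]:
    S=near(P,px,0,z,rad)
    if n=='board': print(n,np.median(S[:,2]));continue
    c,e=cv2.minEnclosingCircle((S[:,:2]*1000).astype(np.float32))
    print(n,len(S),*rect(S),'circ',np.round(c,1),round(e,1),'zmed',np.round(np.median(S[:,2]),4))
E
```

```text
spice 335 [ 432.3 -352.1] [36.9 39.5] 90.1 circ [ 431.6 -351.7] 20.2 zmed 0.1291
jar 834 [ 418.9 -219.6] [61.8 63.1] 179.6 circ [ 419.7 -219.8] 32.5 zmed 0.1097
sq 605 [ 523.4 -369.1] [50. 51.] 109.9 circ [ 523.2 -367.8] 33.1 zmed 0.0998
obl 598 [ 544.6 -231.4] [36.1 69.8] 22.4 circ [ 544.8 -231.8] 37.4 zmed 0.094
candle 150 [ 484.3 -292.2] [34.4 37.2] 89.2 circ [ 484.1 -292.4] 19.0 zmed 0.0332
s_small 242 [425.1  43.6] [64.2 67. ] 89.6 circ [425.7  43.4] 33.7 zmed 0.0203
s_large 307 [424.  -96.1] [87.8 88.5] 89.2 circ [424.5 -96.3] 45.4 zmed 0.0201
s_sq 312 [ 544.3 -110.5] [76.1 76.1] 173.9 circ [ 544.2 -110.3] 52.1 zmed 0.02
s_obl 347 [552.6  37.7] [62.4 96. ] 13.7 circ [552.4  37.6] 55.1 zmed 0.02
board 0.02353422746192993
```

send_rows(moves=[1, 1.5, 1.3, 0, 0, 0, -0.02, 1, 4.5, 4, -0.5, 0, 0, -0.05, 1, 7.5, 6.6, -1, 0, 0, -0.08, 1, 10.5, 9.3, -1.4, 0, 0, -0.11, 1, 13.5, 12, -1.8, 0, 0, -0.14], grip_force=25)

```text
time: 0.52
position: [0.2812, -0.4863, 0.2179]
tool_rot: [0.999, 0.046, -0.0, -0.001]
ft_force: [0.9, -0.4, 0.3]
grip_width: 0.087
grip_force: 0.0
```

send_rows(moves=[1, 3, 2.6, -0.4, 0, 0, -0.03, 1, 6, 5.3, -0.8, 0, 0, -0.06, 1, 9, 8, -1.2, 0, 0, -0.08, 1, 12, 10.8, -1.6, 0, 0, -0.094, 1, 14, 12.7, -1.9, 0, 0, -0.094])

```text
time: 0.93
position: [0.4222, -0.3576, 0.1989]
tool_rot: [1.0, 0.001, -0.0, -0.001]
ft_force: [-0.1, -0.5, 0.3]
grip_width: 0.087
grip_force: 0.0
```

send_rows(moves=[1, 1.2, 0.8, 0, 0, 0, 0, 1, 1.2, 0.8, 0, 0, 0, 0, 1, 1.2, 0.8, 0, 0, 0, 0])

```text
time: 1.18
position: [0.4327, -0.3521, 0.1992]
tool_rot: [1.0, 0.002, -0.0, -0.0]
ft_force: [0.7, -0.6, -0.0]
grip_width: 0.0873
grip_force: 0.0
```

send_rows(moves=[1, 0, 0, -1.5, 0, 0, 0, 1, 0, 0, -4, 0, 0, 0, 1, 0, 0, -7, 0, 0, 0, 1, 0, 0, -9.5, 0, 0, 0, 1, 0, 0, -10.9, 0, 0, 0])

```text
time: 1.6
position: [0.4302, -0.3529, 0.0879]
tool_rot: [1.0, -0.001, -0.001, -0.001]
ft_force: [-0.7, -0.3, -0.2]
grip_width: 0.0871
grip_force: 0.0
```

send_rows(moves=[0.3, 0, 0, 0, 0, 0, 0, 0.3, 0, 0, 0, 0, 0, 0, 0.3, 0, 0, 0, 0, 0, 0, 0.3, 0, 0, 0, 0, 0, 0, 0.3, 0, 0, 0, 0, 0, 0])

```text
time: 2.02
position: [0.4329, -0.3538, 0.0919]
tool_rot: [1.0, 0.0, 0.001, 0.001]
ft_force: [0.2, -0.5, 0.2]
grip_width: 0.0618
grip_force: 0.0
```

send_rows(moves=[0.3, 0, 0, 0, 0, 0, 0, 0.3, 0, 0, 0, 0, 0, 0, 0.3, 0, 0, 0, 0, 0, 0, 0.3, 0, 0, 0, 0, 0, 0, 0.3, 0, 0, 0, 0, 0, 0])

```text
time: 2.43
position: [0.4327, -0.3531, 0.091]
tool_rot: [1.0, 0.0, 0.0, 0.0]
ft_force: [-0.9, -0.2, 3.1]
grip_width: 0.04
grip_force: 25.0
```

send_rows(moves=[0.3, 0, 0, 1, 0, 0, 0, 0.3, 0, 0, 3.5, 0, 0, 0, 0.3, 0, 0, 6.5, 0, 0, 0, 0.3, 0, 0, 9.5, 0, 0, 0, 0.3, 0, 0, 11.5, 0, 0, 0])

```text
time: 2.85
position: [0.4329, -0.3531, 0.2084]
tool_rot: [1.0, 0.0, 0.001, 0.001]
ft_force: [0.4, -1.0, -1.4]
grip_width: 0.0402
grip_force: 25.0
```

send_rows(moves=[0.3, 0, 0.8, 0.3, 0, 0, 0, 0.3, 0, 2.5, 0.3, 0, 0, 0, 0.3, 0, 5, 0.3, 0, 0, 0, 0.3, 0, 8, 0.3, 0, 0, 0, 0.3, 0, 11, 0.3, 0, 0, 0])

```text
time: 3.27
position: [0.4312, -0.2406, 0.2074]
tool_rot: [1.0, -0.0, -0.001, -0.001]
ft_force: [0.5, 1.3, -2.2]
grip_width: 0.04
grip_force: 25.0
```

send_rows(moves=[0.3, -0.1, 3, 0, 0, 0, 0, 0.3, -0.2, 6, 0, 0, 0, 0, 0.3, -0.3, 9, 0, 0, 0, 0, 0.3, -0.4, 12, 0, 0, 0, 0, 0.3, -0.5, 15, 0, 0, 0, 0])

```text
time: 3.68
position: [0.4257, -0.0903, 0.2075]
tool_rot: [1.0, 0.0, -0.001, -0.001]
ft_force: [1.2, -0.3, -1.6]
grip_width: 0.0404
grip_force: 25.0
```

send_rows(moves=[0.3, -0.1, 3, 0, 0, 0, 0, 0.3, -0.1, 6, 0, 0, 0, 0, 0.3, -0.2, 9, 0, 0, 0, 0, 0.3, -0.2, 11.5, 0, 0, 0, 0, 0.3, -0.2, 13, 0, 0, 0, 0])

```text
time: 4.1
position: [0.4229, 0.0402, 0.2075]
tool_rot: [1.0, 0.001, -0.002, -0.001]
ft_force: [0.5, 0.1, -1.5]
grip_width: 0.0402
grip_force: 25.0
```

send_rows(moves=[0.3, 0, 0.6, 0, 0, 0, 0, 0.3, 0, 0.6, 0, 0, 0, 0, 0.3, 0, 0.6, 0, 0, 0, 0, 0.3, 0, 0.6, 0, 0, 0, 0, 0.3, 0, 0.6, 0, 0, 0, 0])

```text
time: 4.52
position: [0.4255, 0.0422, 0.2084]
tool_rot: [1.0, -0.0, -0.0, 0.0]
ft_force: [0.7, 0.3, -1.0]
grip_width: 0.0402
grip_force: 25.0
```

send_rows(moves=[0.3, 0, 0.1, -1, 0, 0, 0, 0.3, 0, 0.1, -3.5, 0, 0, 0, 0.3, 0, 0.1, -6, 0, 0, 0, 0.3, 0, 0.1, -8.5, 0, 0, 0, 0.3, 0, 0.1, -10.5, 0, 0, 0])

```text
time: 4.93
position: [0.4255, 0.0432, 0.1023]
tool_rot: [1.0, -0.001, -0.0, 0.0]
ft_force: [0.6, -0.1, -1.1]
grip_width: 0.04
grip_force: 25.0
```

send_rows(moves=[0.3, 0, 0, -1, 0, 0, 0, 0.3, 0, 0, -1.8, 0, 0, 0, 0.3, 0, 0, -2.3, 0, 0, 0, 0.3, 0, 0, -2.8, 0, 0, 0, 0.3, 0, 0, -2.8, 0, 0, 0])

```text
time: 5.35
position: [0.4256, 0.0438, 0.0752]
tool_rot: [1.0, 0.0, -0.0, -0.0]
ft_force: [-0.0, 0.6, -1.1]
grip_width: 0.0405
grip_force: 25.0
```

send_rows(moves=[0.3, 0, 0, -0.05, 0, 0, 0, 0.3, 0, 0, -0.1, 0, 0, 0, 0.3, 0, 0, -0.1, 0, 0, 0])

```text
time: 5.6
position: [0.4258, 0.0442, 0.075]
tool_rot: [1.0, 0.0, 0.001, 0.0]
ft_force: [-0.1, -0.2, -1.1]
grip_width: 0.0402
grip_force: 25.0
```

Not yet touching, so I'll ease down to contact and release.

send_rows(moves=[0.3, 0, 0, -0.1, 0, 0, 0, 0.3, 0, 0, -0.15, 0, 0, 0, 0.3, 0, 0, -0.2, 0, 0, 0, 0.3, 0, 0, -0.2, 0, 0, 0])

```text
time: 5.93
position: [0.4256, 0.0442, 0.073]
tool_rot: [1.0, 0.0, 0.0, 0.0]
ft_force: [-0.4, -1.1, 4.4]
grip_width: 0.0404
grip_force: 25.0
```

send_rows(moves=[0.9, 0, 0, 0, 0, 0, 0, 0.9, 0, 0, 0, 0, 0, 0, 0.9, 0, 0, 0, 0, 0, 0, 0.9, 0, 0, 0, 0, 0, 0, 0.9, 0, 0, 0, 0, 0, 0])

```text
time: 6.35
position: [0.4254, 0.0442, 0.0725]
tool_rot: [1.0, 0.0, -0.0, -0.0]
ft_force: [-0.7, -0.9, 0.4]
grip_width: 0.0658
grip_force: 0.0
```

send_rows(moves=[1, 0, 0, 0.5, 0, 0, 0, 1, 0, 0, 2, 0, 0, 0, 1, 0, 0, 5, 0, 0, 0, 1, 0, 0, 8.5, 0, 0, 0, 1, 0, 0, 11, 0, 0, 0])

```text
time: 6.77
position: [0.4256, 0.0442, 0.1847]
tool_rot: [1.0, 0.0, 0.001, 0.0]
ft_force: [1.1, -0.5, -0.8]
grip_width: 0.0861
grip_force: 0.0
```

send_rows(moves=[1, 0, -1.5, 0, 0, 0, 0, 1, 0, -4.5, 0, 0, 0, 0, 1, -0.1, -8, 0, 0, 0, 0, 1, -0.2, -11.5, 0, 0, 0, 0, 1, -0.3, -15, 0, 0, 0, 0])

```text
time: 7.18
position: [0.4221, -0.107, 0.1831]
tool_rot: [1.0, 0.001, 0.0, 0.0]
ft_force: [0.6, -0.1, -0.5]
grip_width: 0.0869
grip_force: 0.0
```

send_rows(moves=[1, -0.1, -3.5, 0, 0, 0, 0, 1, -0.2, -7, 0, 0, 0, 0, 1, -0.3, -10, 0, 0, 0, 0, 1, -0.3, -11.4, 0, 0, 0, 0, 1, -0.3, -11.4, 0, 0, 0, 0])

```text
time: 7.6
position: [0.4201, -0.2231, 0.1829]
tool_rot: [1.0, -0.002, 0.001, 0.001]
ft_force: [0.2, 0.6, -0.1]
grip_width: 0.0871
grip_force: 0.0
```

send_rows(moves=[1, 0, 0, 0, 0, 0, 0, 1, 0, 0, 0, 0, 0, 0])

```text
time: 7.77
position: [0.4187, -0.2181, 0.1824]
tool_rot: [1.0, 0.001, -0.001, -0.001]
ft_force: [-0.2, -0.2, 0.4]
grip_width: 0.087
grip_force: 0.0
```

```bash
python3 - <<'E'
from h import *
for n in('top',):
    c=snap(n);cv2.imwrite(f'pics/{n}1.png',c['pixels'])
print(monitor.get_obs()['position'])
E
```

```text
[ 0.41881398 -0.21785863  0.18239051]
```

View pics/top1.png

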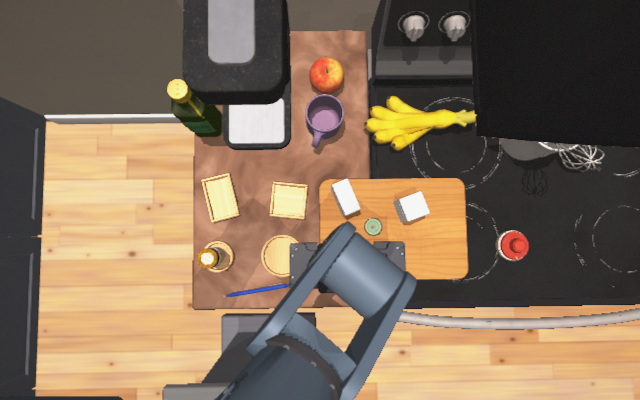

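The spice jar stands upright in the small round stand: its cap is at (208,258) and the base at (217,257). Next is the wide jar.

send_rows(moves=[1, 0, -0.1, -1, 0, 0, 0, 1, 0, -0.1, -3, 0, 0, 0, 1, 0, -0.1, -5.5, 0, 0, 0, 1, 0, -0.1, -8, 0, 0, 0, 1, 0, -0.1, -10.2, 0, 0, 0])

```text
time: 8.23
position: [0.4193, -0.2188, 0.0797]
tool_rot: [1.0, 0.002, -0.0, -0.0]
ft_force: [-0.2, -0.0, 0.5]
grip_width: 0.0867
grip_force: 0.0
```

send_rows(moves=[0.55, 0, 0, 0, 0, 0, 0, 0.55, 0, 0, 0, 0, 0, 0, 0.55, 0, 0, 0, 0, 0, 0, 0.55, 0, 0, 0, 0, 0, 0, 0.55, 0, 0, 0, 0, 0, 0], grip_force=30)

```text
time: 8.65
position: [0.4203, -0.2212, 0.0818]
tool_rot: [1.0, 0.001, 0.001, 0.001]
ft_force: [-0.3, 0.3, 0.0]
grip_width: 0.067
grip_force: 30.0
```

send_rows(moves=[0.55, 0, 0, 0, 0, 0, 0, 0.55, 0, 0, 0, 0, 0, 0, 0.55, 0, 0, 0, 0, 0, 0])

```text
time: 8.9
position: [0.4203, -0.2213, 0.0817]
tool_rot: [1.0, 0.0, 0.001, 0.001]
ft_force: [1.1, 0.3, 6.4]
grip_width: 0.0669
grip_force: 30.0
```

send_rows(moves=[0.55, 0, 0, 0.8, 0, 0, 0, 0.55, 0, 0, 2.5, 0, 0, 0, 0.55, 0, 0, 4.5, 0, 0, 0, 0.55, 0, 0.8, 5.5, 0, 0, 0, 0.55, 0, 2.5, 5.5, 0, 0, 0])

```text
time: 9.32
position: [0.4212, -0.198, 0.1378]
tool_rot: [1.0, -0.001, 0.003, 0.002]
ft_force: [0.8, -0.4, -3.9]
grip_width: 0.0667
grip_force: 30.0
```

send_rows(moves=[0.55, 0.1, 2.5, 0, 0, 0, 0, 0.55, 0.2, 5, 0, 0, 0, 0, 0.55, 0.3, 7.5, 0, 0, 0, 0, 0.55, 0.4, 9.5, 0, 0, 0, 0, 0.55, 0.4, 10, 0, 0, 0, 0])

```text
time: 9.73
position: [0.4211, -0.0919, 0.1353]
tool_rot: [1.0, 0.002, -0.002, -0.001]
ft_force: [-0.0, 1.6, -4.0]
grip_width: 0.0665
grip_force: 30.0
```

send_rows(moves=[0.55, 0, 0, -0.8, 0, 0, 0, 0.55, 0, 0, -2.2, 0, 0, 0, 0.55, 0, 0, -3.6, 0, 0, 0, 0.55, 0, 0, -4.8, 0, 0, 0, 0.55, 0, 0, -5.2, 0, 0, 0])

```text
time: 10.15
position: [0.4229, -0.0964, 0.0818]
tool_rot: [1.0, -0.0, -0.001, -0.0]
ft_force: [-0.6, 0.4, -3.7]
grip_width: 0.0669
grip_force: 30.0
```

send_rows(moves=[0.55, 0.1, 0, -0.4, 0, 0, 0, 0.55, 0.1, 0, -0.8, 0, 0, 0, 0.55, 0.1, 0, -1.2, 0, 0, 0, 0.55, 0.1, 0, -1.6, 0, 0, 0, 0.55, 0.1, 0, -1.75, 0, 0, 0])

```text
time: 10.57
position: [0.4245, -0.096, 0.0658]
tool_rot: [1.0, 0.0, 0.0, 0.0]
ft_force: [0.2, -0.2, -3.3]
grip_width: 0.0667
grip_force: 30.0
```

send_rows(moves=[0.55, 0, 0, 0, 0, 0, 0, 0.55, 0, 0, -0.1, 0, 0, 0, 0.55, 0, 0, -0.1, 0, 0, 0])

```text
time: 10.82
position: [0.4246, -0.0958, 0.0652]
tool_rot: [1.0, 0.0, 0.0, 0.0]
ft_force: [-0.0, 0.7, -4.4]
grip_width: 0.0666
grip_force: 30.0
```

send_rows(moves=[0.55, 0, 0, -0.1, 0, 0, 0, 0.55, 0, 0, -0.15, 0, 0, 0, 0.55, 0, 0, -0.2, 0, 0, 0, 0.55, 0, 0, -0.2, 0, 0, 0])

```text
time: 11.15
position: [0.4246, -0.0959, 0.0638]
tool_rot: [1.0, 0.0, 0.0, 0.0]
ft_force: [-1.3, -0.5, 4.8]
grip_width: 0.0666
grip_force: 30.0
```

send_rows(moves=[1, 0, 0, 0, 0, 0, 0, 1, 0, 0, 0, 0, 0, 0, 1, 0, 0, 0, 0, 0, 0, 1, 0, 0, 0, 0, 0, 0, 1, 0, 0, 0, 0, 0, 0])

```text
time: 11.57
position: [0.4246, -0.0959, 0.063]
tool_rot: [1.0, 0.0, 0.0, 0.0]
ft_force: [-0.1, -0.3, 0.1]
grip_width: 0.0856
grip_force: 0.0
```

send_rows(moves=[1, 0, 0, 0.3, 0, 0, 0, 1, 0, 0, 1.2, 0, 0, 0, 1, 0, 0, 3, 0, 0, 0, 1, 0, 0, 6.5, 0, 0, 0, 1, 0, 0, 10, 0, 0, 0])

```text
time: 11.98
position: [0.4234, -0.0953, 0.164]
tool_rot: [1.0, 0.0, -0.001, -0.001]
ft_force: [0.8, -0.2, -0.3]
grip_width: 0.087
grip_force: 0.0
```

send_rows(moves=[1, 0.5, -1.3, 0, 0, 0, 0.03, 1, 1.5, -4, 0, 0, 0, 0.08, 1, 2.7, -7.3, 0, 0, 0, 0.12, 1, 3.9, -10.6, 0, 0, 0, 0.16, 1, 5, -14, 0, 0, 0, 0.2])

```text
time: 12.4
position: [0.4748, -0.2369, 0.1642]
tool_rot: [0.995, 0.102, 0.0, 0.0]
ft_force: [0.5, 0.6, -0.2]
grip_width: 0.0869
grip_force: 0.0
```

send_rows(moves=[1, 1.2, -3.3, 0, 0, 0, 0.04, 1, 2.4, -6.6, 0, 0, 0, 0.08, 1, 3.6, -9.9, 0, 0, 0, 0.12, 1, 4.6, -12.4, 0, 0, 0, 0.147, 1, 4.9, -13.3, 0, 0, 0, 0.147])

```text
time: 12.82
position: [0.5249, -0.3734, 0.164]
tool_rot: [0.985, 0.172, 0.001, 0.002]
ft_force: [-0.2, 0.1, 0.9]
grip_width: 0.0873
grip_force: 0.0
```

send_rows(moves=[1, 0, 0, 0, 0, 0, 0, 1, 0, 0, 0, 0, 0, 0, 1, 0, 0, 0, 0, 0, 0])

```text
time: 13.07
position: [0.5223, -0.3664, 0.1628]
tool_rot: [0.985, 0.173, -0.001, -0.001]
ft_force: [0.3, 0.5, 0.5]
grip_width: 0.0866
grip_force: 0.0
```

send_rows(moves=[1, 0.1, -0.15, -1, 0, 0, 0, 1, 0.1, -0.15, -3, 0, 0, 0, 1, 0.1, -0.15, -5.5, 0, 0, 0, 1, 0.1, -0.15, -8, 0, 0, 0, 1, 0.1, -0.15, -9.2, 0, 0, 0])

```text
time: 13.48
position: [0.5226, -0.3673, 0.0678]
tool_rot: [0.985, 0.174, -0.002, -0.003]
ft_force: [-0.9, -0.1, 0.6]
grip_width: 0.087
grip_force: 0.0
```

send_rows(moves=[0.4, 0, 0, 0, 0, 0, 0, 0.4, 0, 0, 0, 0, 0, 0, 0.4, 0, 0, 0, 0, 0, 0, 0.4, 0, 0, 0, 0, 0, 0, 0.4, 0, 0, 0, 0, 0, 0])

```text
time: 13.9
position: [0.5252, -0.371, 0.0726]
tool_rot: [0.985, 0.173, 0.001, 0.001]
ft_force: [0.4, 0.0, 0.2]
grip_width: 0.0615
grip_force: 0.0
```

send_rows(moves=[0.4, 0, 0, 0, 0, 0, 0, 0.4, 0, 0, 0, 0, 0, 0, 0.4, 0, 0, 0, 0, 0, 0, 0.4, 0, 0, 0, 0, 0, 0, 0.4, 0, 0, 0, 0, 0, 0])

```text
time: 14.32
position: [0.5248, -0.3708, 0.072]
tool_rot: [0.985, 0.173, 0.0, 0.001]
ft_force: [-0.5, 0.3, 5.7]
grip_width: 0.0495
grip_force: 30.0
```

send_rows(moves=[0.4, 0, 0, 0.8, 0, 0, 0, 0.4, 0, 0, 3, 0, 0, 0, 0.4, 0, 0, 6, 0, 0, 0, 0.4, 0, 0, 9, 0, 0, 0, 0.4, 0, 0, 10.5, 0, 0, 0])

```text
time: 14.73
position: [0.5253, -0.3711, 0.1792]
tool_rot: [0.985, 0.173, 0.001, 0.002]
ft_force: [-0.1, -1.2, -1.3]
grip_width: 0.0497
grip_force: 30.0
```

send_rows(moves=[0.4, 0.1, 0.8, 0, 0, 0, -0.03, 0.4, 0.3, 2.5, 0, 0, 0, -0.08, 0.4, 0.5, 5.5, 0, 0, 0, -0.13, 0.4, 0.7, 8.5, 0, 0, 0, -0.18, 0.4, 0.9, 11.5, 0, 0, 0, -0.23])

```text
time: 15.15
position: [0.5327, -0.254, 0.1756]
tool_rot: [0.998, 0.057, -0.001, -0.001]
ft_force: [0.4, 0.1, -2.3]
grip_width: 0.0497
grip_force: 30.0
```

send_rows(moves=[0.4, 0.2, 3, 0, 0, 0, -0.05, 0.4, 0.4, 6, 0, 0, 0, -0.1, 0.4, 0.6, 9, 0, 0, 0, -0.15, 0.4, 0.8, 12, 0, 0, 0, -0.2, 0.4, 1.1, 14, 0, 0, 0, -0.224])

```text
time: 15.57
position: [0.5429, -0.1121, 0.1756]
tool_rot: [0.999, -0.054, -0.001, -0.001]
ft_force: [-0.3, -0.1, -2.5]
grip_width: 0.05
grip_force: 30.0
```

send_rows(moves=[0.4, 0, 0.5, 0, 0, 0, 0, 0.4, 0, 0.5, 0, 0, 0, 0, 0.4, 0, 0.5, 0, 0, 0, 0, 0.4, 0, 0.5, 0, 0, 0, 0])

```text
time: 15.9
position: [0.5445, -0.1115, 0.176]
tool_rot: [0.999, -0.053, 0.0, 0.0]
ft_force: [0.4, -0.1, -1.9]
grip_width: 0.0498
grip_force: 30.0
```

send_rows(moves=[0.4, 0, 0.1, -1, 0, 0, 0, 0.4, 0, 0.1, -3.3, 0, 0, 0, 0.4, 0, 0.1, -5.8, 0, 0, 0, 0.4, 0, 0.1, -8, 0, 0, 0, 0.4, 0, 0.1, -9.7, 0, 0, 0])

```text
time: 16.32
position: [0.5434, -0.1102, 0.0767]
tool_rot: [0.999, -0.054, -0.001, -0.0]
ft_force: [0.6, -0.0, -1.9]
grip_width: 0.0497
grip_force: 30.0
```

send_rows(moves=[0.4, 0, 0, -0.6, 0, 0, 0, 0.4, 0, 0, -1.2, 0, 0, 0, 0.4, 0, 0, -1.8, 0, 0, 0, 0.4, 0, 0, -2.2, 0, 0, 0, 0.4, 0, 0, -2.3, 0, 0, 0])

```text
time: 16.73
position: [0.5446, -0.1096, 0.056]
tool_rot: [0.999, -0.053, 0.0, 0.0]
ft_force: [0.3, 0.1, -1.5]
grip_width: 0.0496
grip_force: 30.0
```

send_rows(moves=[0.4, 0, 0, -0.1, 0, 0, 0, 0.4, 0, 0, -0.2, 0, 0, 0, 0.4, 0, 0, -0.25, 0, 0, 0])

```text
time: 16.98
position: [0.5448, -0.1094, 0.054]
tool_rot: [0.999, -0.053, 0.001, 0.0]
ft_force: [-0.3, 1.1, -1.9]
grip_width: 0.0498
grip_force: 30.0
```

send_rows(moves=[0.4, 0, 0, -0.1, 0, 0, 0, 0.4, 0, 0, -0.15, 0, 0, 0, 0.4, 0, 0, -0.15, 0, 0, 0])

```text
time: 17.23
position: [0.5448, -0.1094, 0.0539]
tool_rot: [0.999, -0.053, 0.001, 0.0]
ft_force: [-1.6, 1.3, 9.2]
grip_width: 0.0497
grip_force: 30.0
```

send_rows(moves=[0.9, 0, 0, 0, 0, 0, 0, 0.9, 0, 0, 0, 0, 0, 0, 0.9, 0, 0, 0, 0, 0, 0, 0.9, 0, 0, 0, 0, 0, 0, 0.9, 0, 0, 0, 0, 0, 0])

```text
time: 17.65
position: [0.5445, -0.1093, 0.052]
tool_rot: [0.999, -0.053, 0.0, -0.0]
ft_force: [0.8, -0.4, -0.0]
grip_width: 0.0737
grip_force: 0.0
```

send_rows(moves=[1, 0, 0, 0.3, 0, 0, 0, 1, 0, 0, 1.2, 0, 0, 0, 1, 0, 0, 3.5, 0, 0, 0, 1, 0, 0, 7, 0, 0, 0, 1, 0, 0, 10, 0, 0, 0])

```text
time: 18.07
position: [0.5441, -0.1092, 0.1535]
tool_rot: [0.999, -0.053, -0.0, -0.0]
ft_force: [1.2, -0.3, 0.2]
grip_width: 0.0864
grip_force: 0.0
```

send_rows(moves=[1, 0, -1.5, 0, 0, 0, 0.06, 1, 0, -4, 0, 0, 0, 0.16, 1, 0, -7, 0, 0, 0, 0.28, 1, 0, -10, 0, 0, 0, 0.39, 1, 0, -12.2, 0, 0, 0, 0.497])

```text
time: 18.48
position: [0.5448, -0.2337, 0.1532]
tool_rot: [0.98, 0.197, 0.001, 0.001]
ft_force: [-0.2, 0.3, 0.1]
grip_width: 0.0867
grip_force: 0.0
```

send_rows(moves=[1, 0, 0, 0, 0, 0, 0, 1, 0, 0, 0, 0, 0, 0, 1, 0, 0, 0, 0, 0, 0, 1, 0, 0, 0, 0, 0, 0])

```text
time: 18.82
position: [0.5441, -0.2299, 0.1521]
tool_rot: [0.981, 0.194, -0.0, -0.001]
ft_force: [0.0, -0.4, 0.3]
grip_width: 0.0868
grip_force: 0.0
```

```bash
python3 - <<'E'
from h import *
c=snap('scene');cv2.imwrite('pics/scene2.png',c['pixels'][100:300,180:500].repeat(2,0).repeat(2,1))
o=monitor.get_obs();print(o['position'],o['tool_rot'])
E
```

```text
[ 0.54416852 -0.22979641  0.15211657] [ 9.80900557e-01  1.94509152e-01 -2.79890440e-04 -4.55922041e-04]
```

View pics/scene2.png

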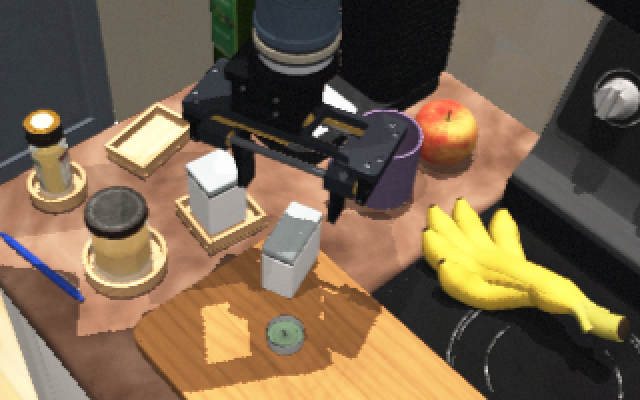

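The three placed containers are upright in their stands (in the crop: spice (57,165), wide jar (125,235), square tin (218,200)). The candle at (286,335) is untouched and the gripper is above the oblong tin at (293,250).

send_rows(moves=[0.9, 0, -0.15, -1, 0, 0, 0, 0.9, 0, -0.15, -3, 0, 0, 0, 0.9, 0, -0.15, -5.5, 0, 0, 0, 0.9, 0, -0.15, -7.7, 0, 0, 0, 0.9, 0, -0.15, -8.7, 0, 0, 0])

```text
time: 19.28
position: [0.5427, -0.231, 0.0619]
tool_rot: [0.981, 0.195, -0.002, -0.002]
ft_force: [-0.7, 0.1, 0.3]
grip_width: 0.0784
grip_force: 0.0
```

send_rows(moves=[0.25, 0, 0, 0, 0, 0, 0, 0.25, 0, 0, 0, 0, 0, 0, 0.25, 0, 0, 0, 0, 0, 0, 0.25, 0, 0, 0, 0, 0, 0, 0.25, 0, 0, 0, 0, 0, 0])

```text
time: 19.7
position: [0.5452, -0.2333, 0.0664]
tool_rot: [0.981, 0.194, 0.001, 0.001]
ft_force: [0.8, 0.4, -0.1]
grip_width: 0.053
grip_force: 0.0
```

send_rows(moves=[0.25, 0, 0, 0, 0, 0, 0, 0.25, 0, 0, 0, 0, 0, 0, 0.25, 0, 0, 0, 0, 0, 0, 0.25, 0, 0, 0, 0, 0, 0, 0.25, 0, 0, 0, 0, 0, 0])

```text
time: 20.12
position: [0.5448, -0.2332, 0.0656]
tool_rot: [0.981, 0.194, 0.0, 0.0]
ft_force: [-0.7, -0.2, 4.9]
grip_width: 0.0359
grip_force: 30.0
```

send_rows(moves=[0.25, 0, 0, 0, 0, 0, 0, 0.25, 0, 0, 0, 0, 0, 0, 0.25, 0, 0, 0, 0, 0, 0])

```text
time: 20.37
position: [0.5448, -0.2332, 0.0657]
tool_rot: [0.981, 0.194, 0.0, 0.0]
ft_force: [-0.1, -0.8, 5.1]
grip_width: 0.0362
grip_force: 30.0
```

send_rows(moves=[0.25, 0, 0, 0.8, 0, 0, 0, 0.25, 0, 0, 3, 0, 0, 0, 0.25, 0, 0, 6, 0, 0, 0, 0.25, 0, 0, 9, 0, 0, 0, 0.25, 0, 0, 10.5, 0, 0, 0])

```text
time: 20.78
position: [0.5452, -0.2331, 0.1728]
tool_rot: [0.981, 0.194, 0.001, 0.001]
ft_force: [1.1, -0.5, -1.2]
grip_width: 0.0358
grip_force: 30.0
```

send_rows(moves=[0.25, 0, 0.8, 0, 0, 0, -0.01, 0.25, 0.1, 2.5, 0, 0, 0, -0.03, 0.25, 0.2, 5.5, 0, 0, 0, -0.05, 0.25, 0.3, 8.5, 0, 0, 0, -0.07, 0.25, 0.4, 11.5, 0, 0, 0, -0.09])

```text
time: 21.2
position: [0.5466, -0.1156, 0.1681]
tool_rot: [0.989, 0.149, -0.002, -0.001]
ft_force: [1.5, -0.2, -2.6]
grip_width: 0.0362
grip_force: 30.0
```

send_rows(moves=[0.25, 0.1, 3, 0, 0, 0, -0.02, 0.25, 0.2, 6, 0, 0, 0, -0.04, 0.25, 0.3, 9, 0, 0, 0, -0.06, 0.25, 0.4, 12, 0, 0, 0, -0.062, 0.25, 0.4, 14.5, 0, 0, 0, -0.062])

```text
time: 21.62
position: [0.5503, 0.0301, 0.1681]
tool_rot: [0.993, 0.119, -0.002, -0.001]
ft_force: [1.5, -0.1, -2.0]
grip_width: 0.0357
grip_force: 30.0
```

send_rows(moves=[0.25, 0, 1, 0, 0, 0, 0, 0.25, 0, 1, 0, 0, 0, 0, 0.25, 0, 1, 0, 0, 0, 0, 0.25, 0, 1, 0, 0, 0, 0])

```text
time: 21.95
position: [0.5521, 0.0363, 0.1694]
tool_rot: [0.993, 0.119, -0.001, 0.0]
ft_force: [-0.2, -0.5, -2.6]
grip_width: 0.0357
grip_force: 30.0
```

send_rows(moves=[0.25, 0, 0.1, -1, 0, 0, 0, 0.25, 0, 0.1, -3.3, 0, 0, 0, 0.25, 0, 0.1, -5.8, 0, 0, 0, 0.25, 0, 0.1, -8, 0, 0, 0, 0.25, 0, 0.1, -9.7, 0, 0, 0])

```text
time: 22.37
position: [0.5516, 0.0368, 0.0707]
tool_rot: [0.993, 0.118, -0.001, -0.0]
ft_force: [0.2, -0.2, -1.9]
grip_width: 0.0357
grip_force: 30.0
```

send_rows(moves=[0.25, 0, 0, -0.6, 0, 0, 0, 0.25, 0, 0, -1.2, 0, 0, 0, 0.25, 0, 0, -1.8, 0, 0, 0, 0.25, 0, 0, -2.2, 0, 0, 0, 0.25, 0, 0, -2.3, 0, 0, 0])

```text
time: 22.78
position: [0.5527, 0.0379, 0.05]
tool_rot: [0.993, 0.119, 0.0, 0.0]
ft_force: [-0.6, 0.9, -2.6]
grip_width: 0.0358
grip_force: 30.0
```

send_rows(moves=[0.25, 0, 0, -0.1, 0, 0, 0, 0.25, 0, 0, -0.2, 0, 0, 0, 0.25, 0, 0, -0.2, 0, 0, 0])

```text
time: 23.03
position: [0.5527, 0.0382, 0.0485]
tool_rot: [0.993, 0.119, 0.0, 0.0]
ft_force: [-0.4, -0.4, -2.9]
grip_width: 0.0358
grip_force: 30.0
```

send_rows(moves=[0.25, 0, 0, -0.1, 0, 0, 0, 0.25, 0, 0, -0.15, 0, 0, 0, 0.25, 0, 0, -0.2, 0, 0, 0])

```text
time: 23.28
position: [0.5529, 0.0382, 0.0476]
tool_rot: [0.993, 0.119, 0.001, 0.0]
ft_force: [-2.1, -0.4, 12.0]
grip_width: 0.0361
grip_force: 30.0
```

send_rows(moves=[0.75, 0, 0, 0, 0, 0, 0, 0.75, 0, 0, 0, 0, 0, 0, 0.75, 0, 0, 0, 0, 0, 0, 0.75, 0, 0, 0, 0, 0, 0, 0.75, 0, 0, 0, 0, 0, 0])

```text
time: 23.7
position: [0.5525, 0.0382, 0.046]
tool_rot: [0.993, 0.119, 0.0, -0.0]
ft_force: [-0.7, -0.1, -0.4]
grip_width: 0.0607
grip_force: 0.0
```

send_rows(moves=[0.75, 0, 0, 0.3, 0, 0, 0, 0.75, 0, 0, 1.2, 0, 0, 0, 0.75, 0, 0, 3.5, 0, 0, 0, 0.75, 0, 0, 7, 0, 0, 0, 0.75, 0, 0, 11, 0, 0, 0])

```text
time: 24.12
position: [0.5509, 0.0383, 0.1562]
tool_rot: [0.993, 0.119, -0.002, -0.001]
ft_force: [0.4, 0.3, -0.1]
grip_width: 0.0651
grip_force: 0.0
```

send_rows(moves=[0.75, 0, 0, 3, 0, 0, 0, 0.75, 0, 0, 6, 0, 0, 0, 0.75, 0, 0, 8, 0, 0, 0, 0.75, 0, 0, 8, 0, 0, 0, 0.75, 0, 0, 8, 0, 0, 0])

```text
time: 24.53
position: [0.553, 0.0381, 0.238]
tool_rot: [0.993, 0.119, 0.002, 0.0]
ft_force: [0.1, 1.0, -0.1]
grip_width: 0.0655
grip_force: 0.0
```

```bash
python3 - <<'E'
from m import *
c=snap('scene');cv2.imwrite('pics/scene3.png',c['pixels'][80:280,170:490].repeat(2,0).repeat(2,1))
P=pts(c)
for n,xy,z in[('spice',(425,43),.111),('jar',(424,-96),.092),('sq',(544,-110),.082),('obl',(552,38),.076)]:
    m=(np.linalg.norm(P[...,:2]*1000-xy,axis=-1)<45)&(abs(P[...,2]-z)<.006)
    S=P[m]; print(n,len(S), rect(S) if len(S)>5 else '',np.median(S[:,2]) if len(S) else '')
o=monitor.get_obs();print(o['position'],o['time'])
E
```

```text
spice 220 (array([425.6,  42.7]), array([38.7, 39.5], dtype=float32), 56.1) 0.11081748302785041
jar 631 (array([423.5, -97.8]), array([62.4, 64.6], dtype=float32), 101.8) 0.09113652269657127
sq 415 (array([ 543.1, -109.8]), array([49.9, 52.6], dtype=float32), 83.5) 0.08150543630603976
obl 346 (array([551.8,  37. ]), array([38.4, 71.8], dtype=float32), 15.0) 0.0756836107556899
[0.55198061 0.03824979 0.23642857] 24.5833
```

View pics/scene3.png

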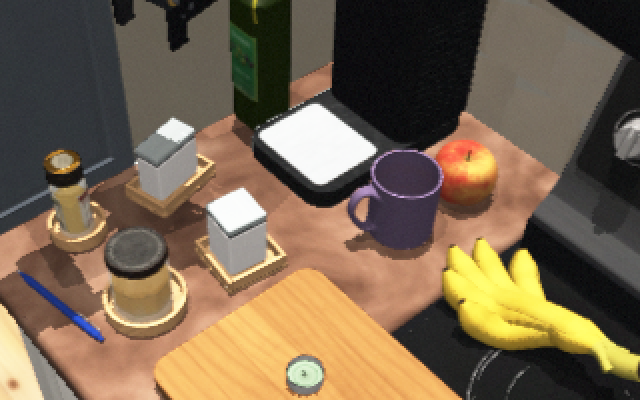

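All four containers are fully down in their stands: spice (75,210), wide jar (140,280), oblong tin (168,165) and square tin (238,235). Their top heights match being seated. The candle at (305,375) and the mug at (400,195) look unmoved, and the gripper is clear.

```bash
python3 -c "
from rig import workorder
print(workorder.hand_in())"
```

```text
the job is handed in; nothing more can be done
None
```

The job is handed in at about 25 s of the 83 s allowed: all four containers stand upright and fully seated in their matching stands, and the candle and mug were left where they were.

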